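Boost the bench dust extraction

TASK

Open the stone bench's dust extraction: first turn the selector knob clockwise until its pointed end clicks in at the mark with the round stud, then flip the safety catch fully open, off the lever, by pushing its thumb tab away from the lever, and only then take the lever's black crossbar between the fingers and pull it all the way towards you. The lever springs back, so finish while still holding it fully pulled; leave the loose things on the bench where they are.

Things in the scene. Friction and masses are not known exactly. Their poses are not given: they have to be found in the camera images.
- knob (a joint): Selector knob, rad; grows as the knob turns clockwise seen from above. Four click positions at 0, 0.6, 1.2 and 1.8, each with a mark on the box top; 1.2 is the one marked by the round stud (13 mm across), the other three marks are thin ticks. When let go the knob springs to the nearest click; it takes about 0.1 N m to turn. Starts below 0.8.
- knob_grip (a point): Point on the selector knob's vertical axis at a good gripping height, 98 mm above the bench. The knob's grip is an upright bar 12 mm thick and 50 mm long, from 8 to 38 mm above the 70 mm high box (120 x 120 mm), over a disc 48 mm across, 8 mm thick. The point turns with the knob: its x axis runs along the bar towards the pointed end, its z axis is up. The round stud lies 45 mm from the axis.
- selector: Fixed grey selector box 120 x 120 x 70 mm that carries the knob; origin under its centre, on the bench. Its x axis points away from the robot (yaw varies): the knob points 0.9, 0.3, -0.3 and -0.9 rad (anticlockwise positive) from it at the four clicks. It may stand left or right of the extraction gate.
- manometer: Fixed grey box of the same size with a round pressure gauge on top, on the other side of the gate from the selector; not used. Origin under its centre.
- gate: Fixed extraction gate: a grey plinth 150 mm (x) by 280 mm (y), 70 mm high, with a steel duct along its far side (top 92 mm above the bench; its shutter plate 107 mm, rising 38 mm as the lever is pulled). Origin on the bench below the lever pivot; x axis points away from the robot (yaw varies), y to the left, z up. The plinth reaches 75 mm before and behind the origin in x, from y -130 to +150 mm.
- catch (a joint): Safety catch, rad: 0 shut (its bar lies level across the front of the lever and really blocks it), 1.3 fully open (bar stands up, at a stop). The weight of the tab tips it over centre: past about 0.9 it falls on to 1.3 by itself, below about 0.5 it falls back shut. About 1 N at the tab moves it.
- catch_pivot (a point): Hinge of the catch, fixed to the gate at gate (-1, +100, 125) mm; axes as the gate's. The catch turns about the gate's x axis. Its aluminium bar (8 x 10 mm) runs 122 mm from here to -y when shut and swings up. Clevis lugs at the hinge reach 134 mm above the bench.
- catch_tab (a point): Top of the catch's thumb tab: a steel plate 30 mm wide (along gate x), 6 mm thick, ending in a roll 16 mm in diameter, 58 mm high overall from the hinge. Shut, it leans 25 degrees from upright towards the lever (-y), with the bar below it; pushing its top away from the lever (to +y) flips the catch. Open, it leans 49 degrees the other way. The point moves with the catch.
- lever_angle (a joint): Gate lever, rad: 0 at rest, leaning 0.25 rad away from the robot (to gate +x); grows as its handle is pulled to gate -x (towards the robot), to a stop at 0.7, where it leans 0.45 rad towards the robot. A spring pulls it back to 0 when let go: about 2 N at the handle at rest, 6 N fully pulled. The shut catch stops it at about 0.1.
- lever_pivot (a point): Hinge of the lever, fixed to the gate at gate (0, 0, 80) mm; axes as the gate's. The lever turns about the gate's y axis.
- handle (a point): Black round crossbar on top of the lever: 18 mm in diameter, 90 mm long along gate y, centred on the lever's 12 mm square shaft, which hangs below its middle. The point lies at the bar's centre, moves with the lever, 105 mm from the lever pivot; its z axis runs along the shaft, away from the pivot.
- lever: The lever: square steel shaft with the crossbar on top. Origin at its pivot, z axis along the shaft towards the crossbar, y as the gate's.
- flat_chisel: loose steel stone chisel with a flat tip, 190 mm long, 16 mm thick; origin under its middle. To be left alone.
- claw_chisel: loose steel stone chisel with a 30 mm wide tip, 190 mm long, 16 mm thick; origin under its middle. To be left alone.
- mallet: loose hammer lying on the bench near the robot's left; origin under its middle. To be left alone.
- marble_blank: loose marble block 110 x 150 x 50 mm; origin under its centre. To be left alone.
- wood_block: loose timber block 50 x 140 x 45 mm; origin under its centre. To be left alone.
- dust_brush: loose hand brush lying on the bench; origin under its middle. To be left alone.
- square: loose steel try square, 155 x 100 mm, 10 mm thick; origin under its inner part. To be left alone.
There are look-alikes about, which are no part of the job. Leave any blue look-alike of the selector alone.

How it is judged (in metres and radians):
On the way, in this order (a step that is already met when the one before it is completed fails the run):
1. the selector is at the round stud, the catch still shut and the lever at rest (value of joint knob between 1.05 and 1.35 rad and value of joint catch below 0.3 rad and value of joint lever_angle below 0.25 rad), for 0.3 s.
2. the catch is fully open, the lever still at rest (value of joint knob between 1.05 and 1.35 rad and value of joint catch above 1.1 rad and value of joint lever_angle below 0.25 rad), for 0.2 s.
3. the lever is pulled fully by its crossbar and held (value of joint knob between 1.05 and 1.35 rad and value of joint catch above 1.1 rad and value of joint lever_angle above 0.58 rad and contact force between the fingers and lever above 1 N), for 0.5 s.
At the end, for the whole second after the job is handed in: The fingers hold the crossbar with the lever pulled past 0.58 of its 0.7 rad, the catch is open (over 1.1 of 1.3 rad) and the selector is at the round stud (1.2, within 0.15 rad), through the last second (all of step 3); the arm keeps its last pose, push and grip.
It fails at once if the lever is forced against the catch before it is open (value of joint lever_angle above 0.25 rad and value of joint catch below 0.9 rad).
It fails at once if a loose thing on the bench is moved by more than 30 mm (distance of any of flat_chisel, claw_chisel, mallet, marble_blank, wood_block, dust_brush, square from where it was at the start of the episode above 0.03 m).
It also fails if it takes over 64 s, if anything falls off the work surface, if the arm or the gripper's body presses on something with over 40 N, if the wrist force passes 120 N, or if a joint passes its speed limit or range.

ROBOT

A 6-joint arm with a two-finger parallel gripper is mounted at the origin on the work surface. World frame = base frame: x ahead of the robot, y to its left, z up, the work surface at z = 0. Lengths are in m, angles in degrees, forces in N, time in s.
With the tool pointing down it reaches from about 0.375 to 0.975 m from the base axis. Payload 3.8 kg.
Tool frame: the origin (TCP) lies at the very end of the fingers, on their centre line; the grasp point (between the pads) lies 19 mm behind it; z points along the fingers, y is the line along which they close (so a half turn about z gives the same grasp; the last joint's range is limited). The gripper opens to 85 mm and grips with 20 to 120 N. Pads are 22 mm wide; open, the fingers measure 114 mm over their backs; the gripper's body (76 mm by 85 mm) begins 54 mm behind the grasp point. The pads swing forward as they close: fully open they stand 13 mm farther back than shut.
Start: joints at [70.766, 15.12, 91.902, -0, 72.978, -2.114], TCP at [0.199, 0.645, 0.231] pointing down, gripper open.
Joint ranges: [-150.88, 150.88], [-54.13, 125.18], [17.81, 147.31], [-75.09, 255.09], [0, 152.58], [-146.25, 146.25]. Speed limits (degrees/s): [147.25, 147.25, 180, 180, 180, 180].

INTERFACE

Orientations are given as a 3x3 rotation matrix whose columns are the frame's x, y, z axes.
In Python, from station import goto, servo_line, move_j, gripper_to, dwell, solve_ik, get_obs, get_image, camera_params, Unreachable, job_done, silhouettes gives the robot as it stands. Calls block until the motion is done:
- goto(position, orientation): joint-space move of the TCP to a pose.
- servo_line(position, orientation=None, v=0.15): straight line of the TCP; orientation=None keeps the orientation; v is the mean speed in m/s.
- move_j(angles): joint-space move.
- gripper_to(opening): finger opening in m; the grip force is fixed at half the most; returns when the fingers have stopped.
- dwell(seconds).
- solve_ik(position, orientation): joint angles nearest the present ones, or None.
- get_obs(): the state.
- get_image(name): name is "scene" or "top" or "wrist"; returns the picture (420x560x3 uint8, red, green, blue); there is no depth.
- camera_params(name): a dict with "camera_matrix" (3x3 intrinsics, pixels), "k1" (the pictures are not rectified: a ray, as slopes to the right and down, at radius r is drawn at 1 + k1 r^2 times it, then the intrinsics apply), "rvec" (rotation vector, rad) and "tvec" (3), from world to camera coordinates, as OpenCV has them; the wrist camera has in their place "hand_eye" (4x4, takes a point from camera to tool coordinates, whose origin is the TCP and whose axes are the flange's). Camera axes: x right, y down, z forward; pixel columns grow to the right and rows downward; lengths in m; the calibration is good to about 2 mm. A picture is of the moment at which its call begins: read the wrist's pose just before it. camera_params takes no time and is no camera call.
A pose or a line that the arm cannot do raises Unreachable and nothing moves.
- job_done(): hands the job in; it is judged then, once.
Trained networks look in the newest picture that a camera, given by its name, has taken for a name from the list of things; names that differ only in an ending like _2 or _b are one class to them, and where a whole thing is asked for, a point or a joint stands for the part that bears it (a point fixed in the world has none). Each returns a list of dicts, best first, with "p" (0 to 1); they miss things now and then, are a little off and sometimes report something else, mostly with a low value. They report only what shows in the picture. A call takes as long as a camera call. They do not tell look-alikes from the thing itself.
- silhouettes(camera, label): "pixels" (420x560 bool, what is visible of it) and "box" ([centre column, centre row, width, height] in pixels, round what is visible of it).
The state is a dict: "time": time; "qpos": joint angles; "qd": joint speeds; "joint_efforts": joint torques, N m; "eef_pos": TCP position; "ee_rot": TCP orientation; "ft_force": force on the tool from outside, world axes, zero at the start; "torque": the same for the moment, N m; "gripper_width": finger opening in m; "finger_force": force on a finger pad.
Only numpy, scipy, OpenCV 4.12 (cv2) and the standard library are available. Lean on these libraries where they do the work, as an engineer would, in place of code of your own. Each camera call takes 0.05 s, during which the arm holds its last target. There are 200 camera calls.

## Working session

There is one attempt and no reset: what is moved stays moved. The work goes in short steps, each a Python script; the robot and the scene stay as the last script left them, time stands still between calls to the robot, and variables do not carry over. Pictures are saved under pics/ and viewed, at most 10 in all, crops included, and the job is handed in when it is done.

```bash
mkdir -p pics
cat > h.py <<'E'
import numpy as np, cv2
from station import *
def save(cam):
    im=get_image(cam); return im
def proj(cam,P):
    c=camera_params(cam); P=np.atleast_2d(np.array(P,float))
    R,_=cv2.Rodrigues(np.array(c["rvec"],float)); X=P@R.T+np.array(c["tvec"],float).ravel()
    s=X[:,:2]/X[:,2:]; s=s*(1+c["k1"]*(s**2).sum(1,keepdims=True)); K=np.array(c["camera_matrix"])
    return s@K[:2,:2].T+K[:2,2]
def ray(cam,uv,obs=None):
    c=camera_params(cam); K=np.array(c["camera_matrix"]); d=(np.array(uv,float)-K[:2,2])/[K[0,0],K[1,1]]
    s=d.copy()
    for _ in range(20): s=d/(1+c["k1"]*(s@s))
    v=np.append(s,1)
    if "hand_eye" in c:
        H=np.array(c["hand_eye"]); R=np.array(obs["ee_rot"]); return R@H[:3,3]+np.array(obs["eef_pos"]),R@H[:3,:3]@v
    R,_=cv2.Rodrigues(np.array(c["rvec"],float)); return -R.T@np.array(c["tvec"],float).ravel(),R.T@v
def onz(cam,uv,z,obs=None):
    o,d=ray(cam,uv,obs); return o+d*(z-o[2])/d[2]
def down(yaw):  # tool y axis at yaw (rad) in world, z down
    y=np.array([np.cos(yaw),np.sin(yaw),0]); z=np.array([0,0,-1.]); return np.c_[np.cross(y,z),y,z]
E
python3 - <<'E'
from h import *
for c in("top","scene"):
    im=get_image(c); cv2.imwrite(f"pics/{c}0.png",im[:,:,::-1])
    p=camera_params(c);R,_=cv2.Rodrigues(np.array(p["rvec"],float)); print(c,(-R.T@np.array(p["tvec"]).ravel()).round(3))
    for n in("selector","knob","gate","handle","catch","manometer"):
        for s in silhouettes(c,n)[:3]:print(c,n,round(s["p"],2),np.round(s["box"]),s["pixels"].sum())
print(get_obs()["time"])
E
```

```text
top [0.131 0.003 1.99 ]
top selector 0.85 [222. 253.  39.  41.] 1193
top selector 0.76 [188. 200.  33.  40.] 1126
top selector 0.24 [173. 154.  45.  33.] 1320
top knob 0.72 [187. 204.  11.   9.] 107
top knob 0.52 [221. 251.  13.  11.] 113
top gate 0.84 [273. 154.  93.  72.] 5228
top gate 0.21 [258. 158.  36.  11.] 132
top handle 0.61 [275. 155.  24.  18.] 174
top catch 0.66 [259. 159.  38.  14.] 149
top catch 0.29 [174. 154.  44.  33.] 1285
top manometer 0.91 [361. 206.  41.  38.] 1184
scene [ 0.856 -0.574  1.032]
scene selector 0.88 [336. 167.  51.  44.] 1578
scene selector 0.75 [267. 173.  48.  49.] 1679
scene selector 0.42 [205. 324.  70.  65.] 2842
scene knob 0.75 [264. 159.  14.  20.] 209
scene knob 0.65 [335. 158.  17.  18.] 190
scene knob 0.54 [333. 168.  52.  49.] 1607
scene gate 0.95 [344. 270. 126. 132.] 9524
scene handle 0.7 [340. 231.  23.  34.] 243
scene handle 0.63 [345. 268. 130. 133.] 9609
scene catch 0.47 [347. 209.   6.   8.] 85
scene manometer 0.98 [206. 324.  70.  68.] 2775
0.7
```

View pics/top0.png

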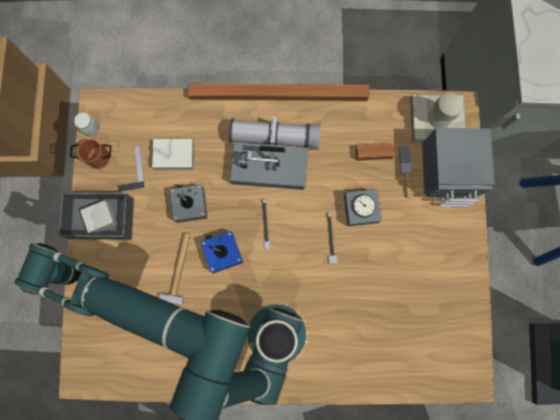

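View pics/scene0.png

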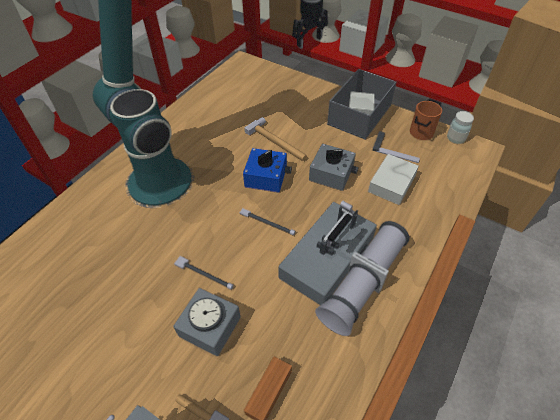

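The top view shows the grey selector at (187,203), the blue decoy at (221,251), and the gate at (270,155) with its crossbar at about (262,158). Next I'll take closer looks with the wrist camera.

Run:
```python
from h import *
s=onz("top",(187,203),.07); g=onz("top",(270,160),.1)
print(s,g); c=camera_params("wrist"); print(np.round(c["hand_eye"],3).tolist(),np.round(c["camera_matrix"],0).tolist(),c["k1"])
H=np.array(c["hand_eye"])
ims=[]
R=down(np.pi/2)
for n,p,h in(("sel",s,.30),("gate",g,.36)):
    off=R@H[:3,3]; q=np.array([p[0]-off[0],p[1]-off[1],h])
    d=R@H[:3,2]; print(n,d.round(2))
    q[:2]-=d[:2]*(h+off[2]-p[2])/-d[2]
    for RR in (R,down(-np.pi/2)):
        try: goto(q,RR); break
        except Unreachable as e: print(e); q[:2]=2*p[:2]-q[:2]
    o=get_obs(); im=get_image("wrist"); np.savez(f"{n}.npz",im=im,pos=o["eef_pos"],R=o["ee_rot"]); ims.append(im)
    print(n,o["eef_pos"],o["time"],o["qpos"])
    for l in("knob","selector") if n=="sel" else("handle","catch","gate","lever"):
        for k in silhouettes("wrist",l)[:2]:print(l,round(k["p"],2),np.round(k["box"]))
    cv2.imwrite(f"pics/{n}1.png",im[:,:,::-1])
```

```text
[0.46865996 0.33260515 0.07      ] [0.62536927 0.02952574 0.1       ]
[[-0.001, -0.96, -0.28, 0.07], [1.0, -0.001, 0.001, -0.001], [-0.001, -0.28, 0.96, -0.142], [0.0, 0.0, 0.0, 1.0]] [[349.0, 0.0, 282.0], [0.0, 349.0, 207.0], [0.0, 0.0, 1.0]] -0.07259029097575331
sel [ 0.28  0.   -0.96]
sel [0.43037839 0.33362611 0.29981412] 2.1667 [ 3.51458778e+01 -1.13326048e+00  1.02832918e+02  2.53619107e-02
  7.83094961e+01 -5.48855642e+01]
knob 0.87 [282. 218.  40.  52.]
knob 0.62 [147.  40.  63.  52.]
selector 0.91 [278. 206. 121. 121.]
selector 0.78 [157.  60. 154. 121.]
gate [ 0.28  0.   -0.96]
gate [0.57836065 0.03094817 0.35960956] 3.6083 [ 5.75414165e-01  1.73415913e+00  9.38263160e+01  3.94518586e-02
  8.44810553e+01 -8.94810550e+01]
handle 0.56 [273. 226.  94.  66.]
catch 0.69 [315. 226. 114.  43.]
gate 0.66 [269. 228. 265. 200.]
lever 0.96 [274. 229.  95.  70.]
lever 0.71 [112.  31.  18.  62.]
```

View pics/sel1.png

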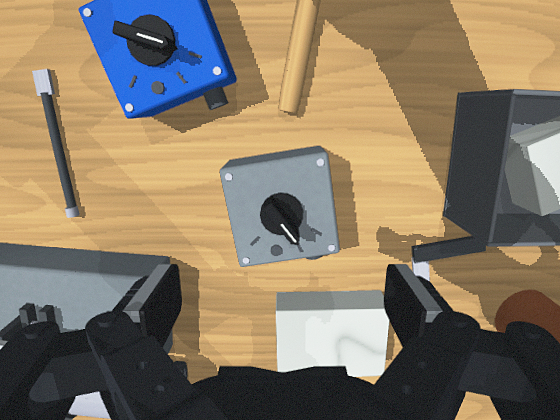

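View pics/gate1.png

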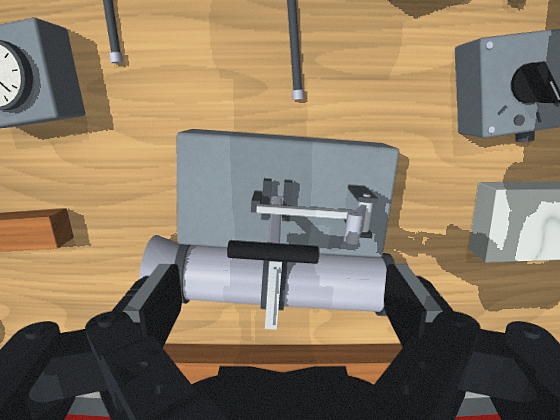

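The selector view shows the pointer end at about (297,243) and the stud at (276,251). The gate view shows the crossbar from (228,249) to (318,255), the catch bar at (255,207)–(365,215) and the tab near (356,230). I need an enlarged crop to get exact pixels.

Run:
```python
from h import *
a=np.load("sel.npz")["im"][140:280,210:350]; b=np.load("gate.npz")["im"][120:270,170:410]
A=cv2.resize(a,None,fx=2.2,fy=2.2,interpolation=3); B=cv2.resize(b,None,fx=2,fy=2,interpolation=3)
C=np.zeros((320,800,3),np.uint8); C[:308,:308]=A; C[:300,315:795]=B
cv2.imwrite("pics/crop.png",C[:,:,::-1])
```

```text
(no output)
```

View pics/crop.png

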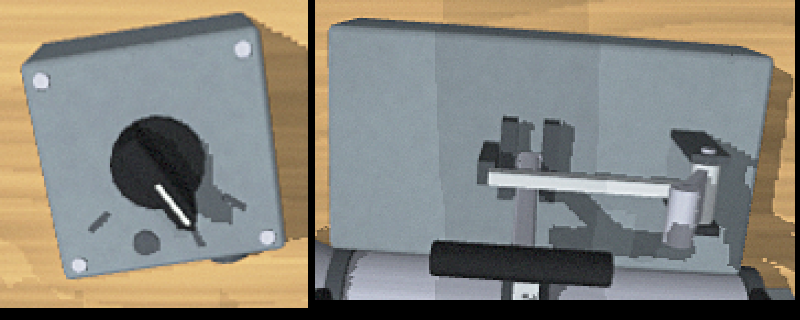

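```bash
cat > fit.py <<'E'
from h import *
from scipy.optimize import least_squares
def wproj(d,P):
    c=camera_params("wrist");H=np.array(c["hand_eye"]);K=np.array(c["camera_matrix"])
    X=((np.atleast_2d(P)-d["pos"])@d["R"]-H[:3,3])@H[:3,:3]; s=X[:,:2]/X[:,2:]
    return (s*(1+c["k1"]*(s**2).sum(1,keepdims=True)))@K[:2,:2].T+K[:2,2]
def pose(p,L):
    c,s=np.cos(p[2]),np.sin(p[2]); L=np.array(L,float)
    return np.c_[p[0]+c*L[:,0]-s*L[:,1],p[1]+s*L[:,0]+c*L[:,1],L[:,2]]
def fit(n,L,uv,p0):
    d=np.load(n+".npz"); d={k:d[k] for k in("pos","R")}
    r=least_squares(lambda p:(wproj(d,pose(p,L))-uv).ravel(),p0,loss="soft_l1"); print(n,r.x.round(4)); print((wproj(d,pose(r.x,L))-uv).round(1).tolist()); return r.x
E
python3 - <<'E'
from fit import *
uvs=np.array([(22,66),(262,30),(285,240),(68,278),(157,162),(146,242)])/2.2+[210,140]
st=[.045*np.cos(.3),-.045*np.sin(.3),.07]
s=fit("sel",[(-.06,-.06,.07),(-.06,.06,.07),(.06,.06,.07),(.06,-.06,.07),(0,0,.078),st],uvs,[.47,.33,0])
tip=onz("top",(0,0),1) if 0 else None
d=np.load("sel.npz")
for z,uv in((.108,(194,229)),(.09,(194,229))):
    o=dict(eef_pos=d["pos"],ee_rot=d["R"]); t=onz("wrist",np.array(uv)/2.2+[210,140],z,o); a=np.arctan2(t[1]-s[1],t[0]-s[0]); print("tip",t.round(3),"knob",.9-(a-s[2]))
uvg=np.array([(329,30),(772,58),(431,258),(612,270),(681,218),(488,178)])/2+[170-157.5,120]
h=.105*np.array([np.sin(.25),np.cos(.25)])
g=fit("gate",[(-.075,-.13,.07),(-.075,.15,.07),(h[0],-.045,.08+h[1]),(h[0],.045,.08+h[1]),(-.001,.079,.171),(-.001,-.022,.128)],uvg,[.65,.03,0])
np.savez("poses.npz",s=s,g=g)
E
```

```text
sel [0.4748 0.333  0.1546]
[[-1.4, -1.7], [0.0, -2.6], [1.7, 4.7], [-1.3, 2.0], [0.8, 1.1], [0.1, -0.5]]
tip [0.497 0.349 0.108] knob 0.4161128679226095
tip [0.504 0.35  0.09 ] knob 0.523614033710582
gate [ 0.6225  0.0234 -0.0704]
[[-2.2, -2.5], [2.5, -0.3], [0.1, 0.7], [-0.2, 0.5], [0.3, -0.3], [-0.2, 0.7]]
```

Run:
```python
from h import *
p=np.load("poses.npz"); s=p["s"]
def best(pos,a):
    o=[(abs(q[5]),k) for k in(np.pi/2,-np.pi/2) if (q:=solve_ik(pos,down(a+k))) is not None]; print(o); return min(o)[1]
a0=s[2]+.3; P=np.array([s[0],s[1],.084])
k=best(P,a0-.3)
goto(P+[0,0,.1],down(a0+k)); gripper_to(.055)
servo_line(P,v=.12); print(get_obs()["ft_force"])
gripper_to(0); o=get_obs(); print(o["gripper_width"],o["finger_force"],o["eef_pos"])
for t in np.linspace(0,.63,5)[1:]: servo_line(P,down(a0-t+k),v=.1)
goto(P,down(a0-.63+k)); dwell(.2)
o=get_obs(); print(o["torque"],o["ft_force"],o["gripper_width"],o["ee_rot"],o["time"])
gripper_to(.055); servo_line(P+[0,0,.1],v=.2)
c=camera_params("wrist");H=np.array(c["hand_eye"]);R=down(np.pi/2)
goto([.4365,.334,.30],R); o=get_obs(); im=get_image("wrist"); print(o["time"])
np.savez("sel2.npz",im=im,pos=o["eef_pos"],R=o["ee_rot"])
cv2.imwrite("pics/sel2.png",cv2.resize(im[140:280,210:350],None,fx=3,fy=3,interpolation=3)[:,:,::-1])
```

```text
[(np.float64(66.2775087816508), 1.5707963267948966), (np.float64(113.7224912183492), -1.5707963267948966)]
[ 0.10981119 -1.01120846 -0.26548286]
0.010847229706888202 59.400174021720886 [0.47538752 0.33293739 0.0849594 ]
[-7.49028212e-01  4.69337489e-02  5.49234096e-04] [-0.7761655  -3.46712275  6.67201702] 0.011122396046061448 [[-9.84704104e-01  1.74232395e-01  9.49089796e-04]
 [ 1.74231568e-01  9.84704301e-01 -8.94253627e-04]
 [-1.09038076e-03 -7.15213812e-04 -9.99999150e-01]] 8.7667
10.4667
```

View pics/sel2.png

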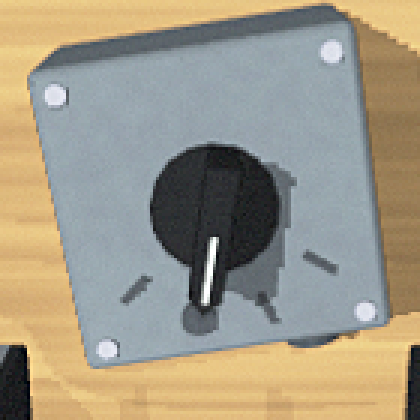

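The pointer tip at (205,305) in the crop sits over the round stud, so the knob is set. The catch is next: closed fingers go between crossbar and tab and push to +y.

Run:
```python
from fit import *
g=np.load("poses.npz")["g"]
W=lambda x,y,z: pose(g,[(x,y,z)])[0]
q=[(abs(v[5]),k) for k in(0,np.pi) if (v:=solve_ik(W(-.008,.05,.161),down(g[2]+k))) is not None]; print(q); k=min(q)[1]
R=down(g[2]+k)
gripper_to(0)
goto(W(-.008,.052,.27),R); servo_line(W(-.008,.052,.161),v=.15); print(get_obs()["ft_force"])
for y in(.07,.09,.1,.108): servo_line(W(-.008,y,.161),v=.06); print(y,get_obs()["ft_force"].round(2))
servo_line(W(-.008,.110,.30),v=.15); print(get_obs()["ft_force"].round(2))
goto(W(-.055,0,.36),down(np.pi/2)); o=get_obs(); im=get_image("wrist"); print(o["time"],o["eef_pos"])
np.savez("gate2.npz",im=im,pos=o["eef_pos"],R=o["ee_rot"])
cv2.imwrite("pics/gate2.png",im[:,:,::-1])
```

```text
[(np.float64(8.549541325505645), 0)]
[-0.64447449 -0.53186401 -0.27137187]
0.07 [ 0.96 -0.76 -0.69]
0.09 [0.15 0.59 0.77]
0.1 [-0.27 -0.23  0.23]
0.108 [-0.88 -0.46 -0.16]
[-0.44 -1.02 -0.06]
17.3667 [0.56750139 0.02734256 0.35941533]
```

View pics/gate2.png

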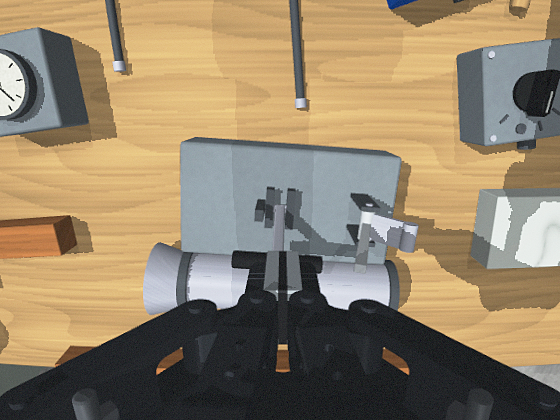

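The catch is open: the tab now leans outward at (405,232) and the bar stands up at (362,240). Now for the lever.

Run:
```python
from fit import *
g=np.load("poses.npz")["g"]
c,s=np.cos(g[2]),np.sin(g[2]); G=np.array([[c,-s,0],[s,c,0],[0,0,1]])
def T(th,r=.086,y=-.012,tilt=1.):
    f=.25-th; u=np.array([np.sin(f),0,np.cos(f)]); p=pose(g,[u*r+[0,y,.08]])[0]
    f*=tilt; u=np.array([np.sin(f),0,np.cos(f)]); Y=np.array([np.cos(f),0,-np.sin(f)])
    # keep grasp point on the bar if the tilt differs
    return p,G@np.c_[np.cross(Y,-u),Y,-u]
ths=np.linspace(0,.68,9)
print([None if solve_ik(*T(t)) is None else 1 for t in ths], solve_ik(*T(0,.2)) is not None)
gripper_to(.085)
goto(*T(0,.19)); servo_line(T(0)[0],v=.12); print(get_obs()["ft_force"].round(2))
gripper_to(0); o=get_obs(); print(o["gripper_width"],o["finger_force"],o["ft_force"].round(1),o["time"])
if .012<o["gripper_width"]<.024:
    for t in ths[1:]:
        servo_line(*T(t),v=.06); o=get_obs(); print(round(t,2),o["ft_force"].round(1),round(o["gripper_width"],4),np.linalg.norm(o["eef_pos"]-T(t)[0]).round(4))
dwell(.6); o=get_obs(); print(o["finger_force"],o["time"],o["eef_pos"],T(.68)[0])
cv2.imwrite("pics/end.png",np.hstack([cv2.resize(get_image("scene")[120:330,190:450],None,fx=2,fy=2),get_image("wrist")[:,::2][:, :280]])[:,:,::-1])
```

```text
[1, 1, 1, 1, 1, 1, 1, 1, 1] True
[-0.69  0.23  0.69]
0.01649047840055527 58.50302338600159 [-4.7  0.4  5.6] 21.275
0.08 [ 0.4 -0.3  1.3] 0.0163 0.0007
0.17 [-0.2 -0.4  4.6] 0.0162 0.0008
0.26 [-0.5 -1.2  5.7] 0.0163 0.0011
0.34 [ 4.3 -0.2  4.7] 0.0162 0.0031
0.43 [ 3.6 -0.3  5.1] 0.0162 0.0033
0.51 [1.9 0.5 6.7] 0.0163 0.0036
0.6 [ 1.3 -0.1  8.4] 0.016 0.0041
0.68 [-0.6 -0.6 11. ] 0.0159 0.0045
62.18435883522034 24.075 [0.58961092 0.01370535 0.16176026] [0.5858621  0.01391219 0.15817105]
```

View pics/end.png

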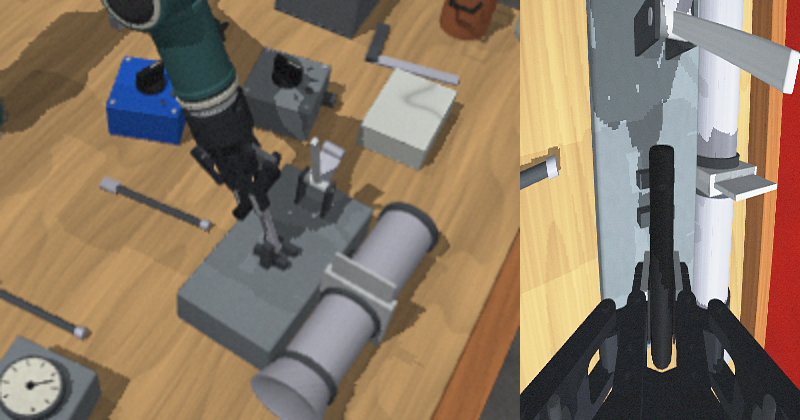

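The fingers hold the crossbar, the shutter plate is raised, and the catch stands open. The arm lags its target by about 4 mm, so I'll estimate the lever angle, pull slightly further and hand in.

Run:
```python
from fit import *
g=np.load("poses.npz")["g"]
def est():
    o=get_obs(); p=o["eef_pos"]-o["ee_rot"][:,2]*.019; c,s=np.cos(g[2]),np.sin(g[2])
    x=c*(p[0]-g[0])+s*(p[1]-g[1]); z=p[2]-.08; return .25-np.arctan2(x,z),np.hypot(x,z),o["ft_force"].round(1),o["finger_force"]
print(est())
c,s=np.cos(g[2]),np.sin(g[2]); G=np.array([[c,-s,0],[s,c,0],[0,0,1]])
for th in(.71,.73):
    f=.25-th; u=np.array([np.sin(f),0,np.cos(f)]); Y=np.array([np.cos(f),0,-np.sin(f)])
    servo_line(pose(g,[u*.089+[0,-.012,.08]])[0],G@np.c_[np.cross(Y,-u),Y,-u],v=.03); print(est())
dwell(.7); e=est(); print(e, get_obs()["time"])
if e[0]>.62 and e[3]>5: print(job_done())
```

```text
(np.float64(0.6350809944247671), np.float64(0.10680768196154856), array([-2.1, -0.4, 13.6]), 62.18537449836731)
(np.float64(0.6905090687002566), np.float64(0.1071450549942151), array([ 9. , -0.2, -4.3]), 61.29565715789795)
(np.float64(0.7088401651088991), np.float64(0.10715765550952437), array([ 9.3, -0.9, -2.9]), 61.33663058280945)
(np.float64(0.7071784581253608), np.float64(0.10714376546890196), array([ 8.3, -0.1, -3.9]), 61.41121029853821) 25.4083
the job is handed in; nothing more can be done
None
```

The job is handed in at about 25 s: the knob is at the round stud, the catch is open, and the gripper is holding the lever at its full-pull stop (estimated 0.70 rad); the verdict was not shown.

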